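# Load a flat tin into the gravity chute

### The job

Load the flat fish tin into the sloping tin chute: slide the chute's gate fully open by its knob, turn the tin lengthways with its ring-pull end last and push it over the lip so that it slides down and lies right side up against the stop at the bottom. Then slide the gate fully shut behind it. Leave the bowl, the mug, the tray and the spatula where they are.

Things in the scene. Friction and masses are not known exactly. Their poses are not given: they have to be found in the camera images.
- rack: Fixed steel tin chute: level deck, then a slope. Origin at counter height, straight below the middle of the lip between them. x points downhill, y to the fence, z up. Deck top 140 mm above the counter, x -250 to 0, y -175 to +50 mm, open at its other edges. Polished: the tin slides easily (friction about 0.2) and goes down by itself once its middle is past the lip.
- lip (a point): Middle of the lip, at deck height, axes as the rack's. Beyond it the slope falls at 28 degrees for 205 mm between side walls 34 mm high and 84 mm apart (inner faces at y = -42 and +42 mm of the rack), to an end stop 30 mm high.
- fence (a point): Straight fence along the deck's whole +y side, in line with the chute's wall, top 30 mm above the deck. The point is on its inner face (y = +42 mm of the rack), half-way along, at deck height. Axes as the rack's.
- guide (a point): Outer end, at deck height, of a short flared guide (4 mm thick, 26 mm high) on the open side of the mouth; it runs from here (x = -50, y = -70 mm of the rack) to x = -12, y = -45 mm. Axes as the rack's.
- stop (a point): Point on the uphill face of the end stop, mid-chute, 12 mm off the slope's floor: where the middle of the tin's leading end face comes to lie. Axes as the rack's (level).
- gate (a joint): Sliding gate across the mouth, in m: 0 = shut, 0.100 = fully open (end of travel). Slides towards the rack's -y with about 2 N and stays where it is left. A plate 5 mm thick, 88 mm wide, at x = -8 mm of the rack, from 2 to 36 mm above the deck; shut, it covers y = -44 to +44 mm.
- gate_knob (a point): Centre of the gate's knob, an upright black cylinder 18 mm in diameter and 26 mm tall in the middle of the gate's top edge; this point is half-way up the knob, 49 mm above the deck. Moves with the gate. Axes as the rack's.
- tin_center (a point): Centre of the flat oblong fish tin, 106 mm long (its x), 76 mm wide (its y), 24 mm high, about 0.17 kg, lying right side up on the deck (centre 12 mm above it). Its x axis points away from the ring-pull: the dark ring-pull on the lid is at the -x end, so the +x end must go down the chute first. At the start its x axis is within 50 degrees of downhill.
- tin_front (a point): Middle of the tin's plain end face (the end without ring-pull, 53 mm from the centre), half-way up. Axes as the tin's.
- bowl_center (a point): White melamine bowl, 130 mm across the rim, 55 mm high, standing on the counter; this point is half-way up. Leave alone.
- mug_center (a point): Steel mug, 76 mm across, 85 mm high, handle at its +y, standing on the counter; this point is half-way up. Leave alone.
- tray: Aluminium tray 200 x 320 x 22 mm on the counter, origin at the centre of its underside. Leave alone.
- spatula: Wooden spatula 240 mm long lying on the tray, along its x axis, blade at +x. Leave alone.
Not all that is in view belongs to the job. There is more than one size of the part that bears tin_center; the job needs the middle-sized.

How it is judged:
On the way, in this order (a step that is already met when the one before it is completed fails the run):
1. the gate is slid open (at least 85 of its 100 mm) (value of joint gate above 0.085 m), for 0.2 s.
2. the tin lies at the bottom of the chute, plain end against the stop (distance between tin_front and stop below 0.018 m and angle between the x axis of tin_front and the x axis of rack, either way round below 0.65 rad), for 0.2 s.
At the end, for the whole second after the job is handed in: The tin lies at rest on the slope, right side up and lengthways in the chute, the middle of its plain end face within 18 mm of the stop point, the ring-pull end uphill; the gate is shut to within 8 mm (value of joint gate below 0.008 m and distance between tin_front and stop below 0.018 m and angle between the y axis of tin_front and the y axis of rack, either way round below 0.15 rad and angle between tin_center's own z axis and vertical between 0.35 and 0.65 rad and linear speed of tin below 0.02 m/s); the robot touches nothing.
It fails at once if the bowl is moved more than 25 mm (distance of bowl_center from where it was at the start of the episode above 0.025 m).
It fails at once if the mug is moved more than 25 mm (distance of mug_center from where it was at the start of the episode above 0.025 m).
It fails at once if the tray is moved more than 25 mm (distance of tray from where it was at the start of the episode above 0.025 m).
It fails at once if the spatula is moved more than 25 mm (distance of spatula from where it was at the start of the episode above 0.025 m).
It also fails if it takes over 70 s, if anything falls off the work surface, if the arm or the gripper's body presses on something with over 40 N, if the wrist force passes 120 N, or if a joint passes its speed limit or range.

### The arm

A 6-joint arm with a two-finger parallel gripper is mounted at the origin on the work surface. World frame = base frame: x ahead of the robot, y to its left, z up, the work surface at z = 0. Lengths are in m, angles in rad, forces in N, time in s.
With the tool pointing down it reaches from about 0.275 to 0.825 m from the base axis. Payload 5.2 kg.
Tool frame: the origin (TCP) lies at the very end of the fingers, on their centre line; the grasp point (between the pads) lies 19 mm behind it; z points along the fingers, y is the line along which they close (so a half turn about z gives the same grasp; the last joint's range is limited). The gripper opens to 93 mm and grips with 3 to 60 N. Pads are 15 mm wide; open, the fingers measure 128 mm over their backs; the gripper's body (75 mm by 188 mm) begins 65 mm behind the grasp point.
Start: joints at [-1.327, 0.259, 1.535, -0, 1.348, -0.203], TCP at [0.238, -0.496, 0.192] pointing down, gripper open.
Joint ranges: [-3.14, 3.14], [-0.91, 2.08], [0.19, 2.58], [-1.22, 4.36], [0.22, 2.71], [-3.12, 3.12]. Speed limits (rad/s): [2.57, 2.57, 3.14, 3.14, 3.14, 3.14].

### API

Orientations are given as a unit quaternion [x, y, z, w].
In Python, from bench import arm, optics gives the robot as it stands. The module is installed in compiled form; this text tells all that it offers.
- The arm moves only by the shell command python3 -m jog 'ROWS' [FORCE]. ROWS is text: rows parted by semicolons, each of 7 numbers parted by spaces: the shift along the tool's x, y, z in m, then the turn, a rotation vector about the tool's x, y, z in degrees, then the closure, from 0 (fully open) to 1 (shut). A call has 1 to 8 rows; each row shifts and turns the commanded pose from where the row before left it, along the tool's axes as they then stand; what a row does not reach is not made up. A row lasts 1/10 s, in which the tool goes at most 50 mm and 8.59 degrees, less where a joint would pass 70% of its speed; a pose out of reach is approached as far as the arm can. A call with a gripper value outside its range is refused whole. The fingers move at their own pace and stop on an object; FORCE is the grip in N (left out, the last holds). Time passes only in rows, so rows that do not move let the fingers close. It gives the time, the measured TCP pose, the force, the opening and the grip force at its end, in the units of the state.
- arm.read_state(): the state, without advancing time (a new reading comes with each control period).
- optics.read_camera(name): name is "side" or "top"; returns the picture (420x560x3 uint8, red, green, blue); there is no depth.
- optics.get_calibration(name): a dict with "K" (3x3 intrinsics, pixels), "dist_coeffs" ([k1, k2, p1, p2, k3] as OpenCV has them; the pictures are not rectified), "extrinsics" (4x4, takes a point from camera to world coordinates). Camera axes: x right, y down, z forward; pixel columns grow to the right and rows downward; lengths in m; the calibration is good to about 2 mm. A picture is of the moment at which its call begins. get_calibration takes no time and is no camera call.
- arm.sign_off(): hands the job in; it is judged then, once.
The state is a dict: "clock": time; "joint_positions": joint angles; "qd": joint speeds; "joint_efforts": joint torques, N m; "position": TCP position; "ee_rot": TCP orientation; "wrist_force": force on the tool from outside, world axes, zero at the start; "wrist_torque": the same for the moment, N m; "grip_width": finger opening in m; "grip_force": force on a finger pad.
Only numpy, scipy, OpenCV 4.12 (cv2) and the standard library are available. Lean on these libraries where they do the work, as an engineer would, in place of code of your own. Each camera call takes 0.05 s, during which the arm holds its last target. There are 200 camera calls.

## Working session

There is one attempt and no reset: what is moved stays moved. The work goes in short steps, Python scripts to look and compute and a shell command to move; the robot and the scene stay as the last step left them, time stands still between calls to the robot, and variables do not carry over. Pictures are saved under pics/ and viewed, at most 10 in all, crops included, and the job is handed in when it is done.

```bash
mkdir -p pics; cat > h.py <<'E'
import numpy as np, cv2
from bench import arm, optics
def snap(n,f):
    im=optics.read_camera(n); cv2.imwrite('pics/'+f,im[:,:,::-1]); return im
def ray(n,u,v):
    c=optics.get_calibration(n);K=np.array(c['K']);d=np.array(c['dist_coeffs']);T=np.array(c['extrinsics'])
    p=cv2.undistortPoints(np.array([[[u,v]]],float),K,d)[0,0]
    return T[:3,3],T[:3,:3]@np.array([p[0],p[1],1])
def at_z(n,u,v,z):
    o,r=ray(n,u,v); return o+r*(z-o[2])/r[2]
def proj(n,P):
    c=optics.get_calibration(n);K=np.array(c['K']);d=np.array(c['dist_coeffs']);T=np.linalg.inv(np.array(c['extrinsics']))
    return cv2.projectPoints(np.array(P,float).reshape(-1,1,3),cv2.Rodrigues(T[:3,:3])[0],T[:3,3],K,d)[0][:,0]
E
python3 - <<'E'
from h import *
for n in('top','side'):
    im=snap(n,n+'0.png'); cv2.imwrite(f'pics/{n}0b.png',cv2.resize(im[:,:,::-1],(800,600),interpolation=cv2.INTER_CUBIC))
    c=optics.get_calibration(n); print(np.round(c['extrinsics'],3),c['K'])
print(arm.read_state())
E
```

```text
[[-0.014 -0.994  0.107  0.291]
 [-1.     0.013 -0.006 -0.028]
 [ 0.004 -0.107 -0.994  1.867]
 [ 0.     0.     0.     1.   ]] [[462.97258659   0.         277.11329669]
 [  0.         462.97258659 208.71015139]
 [  0.           0.           1.        ]]
[[-0.834 -0.411  0.369 -0.015]
 [-0.552  0.631 -0.545  0.724]
 [-0.009 -0.658 -0.753  1.154]
 [ 0.     0.     0.     1.   ]] [[410.33939451   0.         280.44252903]
 [  0.         410.33939451 204.75267452]
 [  0.           0.           1.        ]]
{'clock': 0.1, 'joint_positions': array([-1.32679739e+00,  2.59278894e-01,  1.53596011e+00,  1.02887611e-05,
        1.34799937e+00, -2.02836263e-01]), 'qd': array([-0.00104345, -0.00276066, -0.00249728, -0.00190284,  0.00075857,
        0.00094662]), 'joint_efforts': array([ 2.38791450e-03, -4.38208973e+01, -2.84641653e+01,  7.21720909e-02,
        3.62418126e-02, -5.66057452e-05]), 'position': array([ 0.23753885, -0.49547322,  0.19110158]), 'ee_rot': array([ 9.75145852e-01,  2.21562383e-01, -1.19192118e-05, -8.22792678e-04]), 'wrist_force': array([ 0.95198027, -0.16476941, -0.59842653]), 'wrist_torque': array([0.02068476, 0.02917122, 0.0152855 ]), 'grip_force': 0.0, 'grip_width': 0.09304103514991449}
```

View pics/top0b.png

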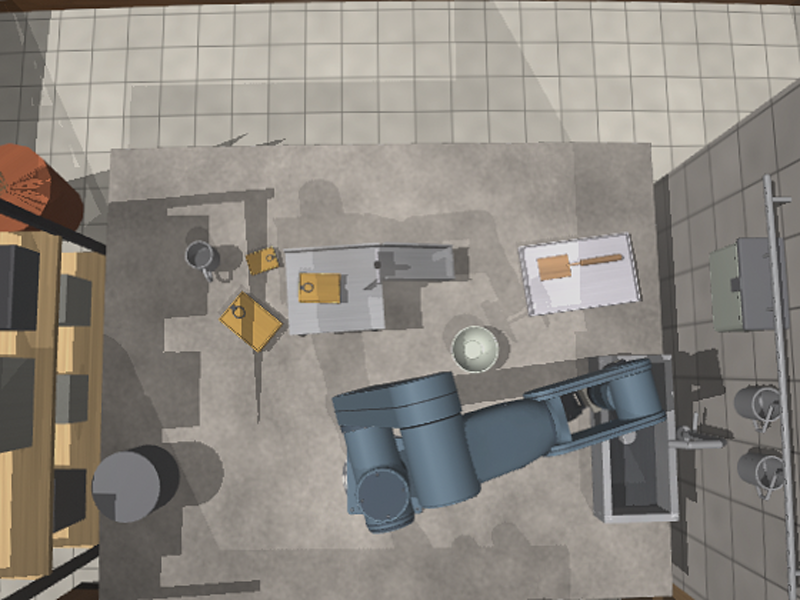

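View pics/side0b.png

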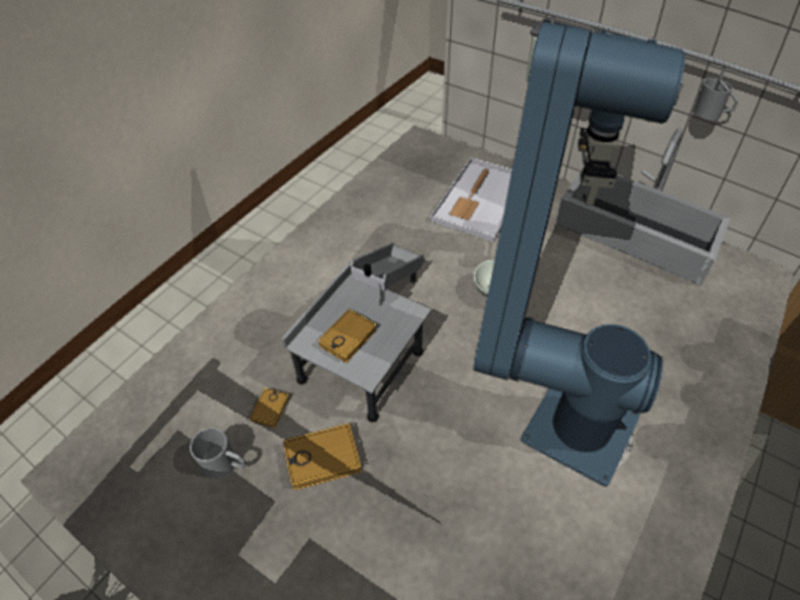

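The top view shows the middle-sized tin on the deck at about (320,288), with its ring-pull on the left and the plain end pointing downhill. The knob is at (377,265). The chute runs to the right, about world -y. I'll enlarge this area.

```bash
python3 - <<'E'
import cv2
im=cv2.imread('pics/top0.png'); cv2.imwrite('pics/topc.png',cv2.resize(im[160:240,190:335],None,fx=5.5,fy=5.5,interpolation=cv2.INTER_CUBIC))
im=cv2.imread('pics/side0.png'); cv2.imwrite('pics/sidec.png',cv2.resize(im[160:295,190:310],None,fx=4.4,fy=4.4,interpolation=cv2.INTER_CUBIC))
E
```

```text
(no output)
```

View pics/topc.png

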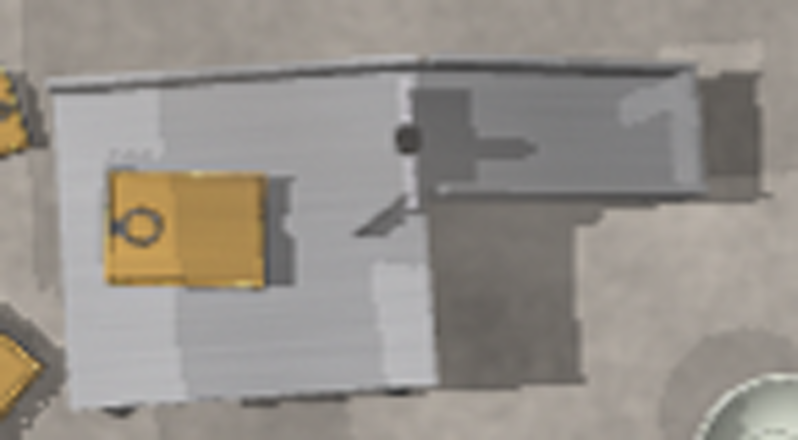

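View pics/sidec.png

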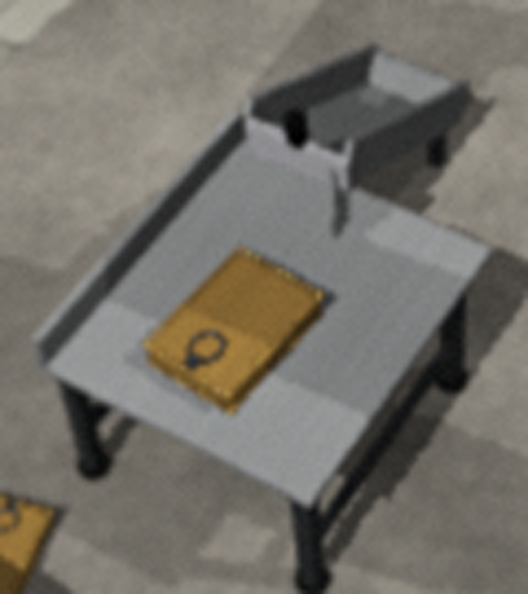

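```bash
cat >> h.py <<'E'
def T(u,v,z): return at_z('top',190+(u+.5)/5.5-.5,160+(v+.5)/5.5-.5,z)
def S(u,v,z): return at_z('side',190+(u+.5)/4.4-.5,160+(v+.5)/4.4-.5,z)
E
python3 - <<'E'
from h import *
from scipy.optimize import least_squares
np.set_printoptions(precision=4,suppress=True)
# rack points (x,y,z) and measured world xy
L=[((-.25,-.175,.14),T(72,408,.14)),((0,-.175,.14),T(437,385,.14)),((-.008,0,.202),T(408,138,.202)),
 ((-.25,-.175,.14),S(310,505,.14)),((0,-.175,.14),S(494,247,.14)),((-.008,0,.202),S(297,115,.202)),((-.25,.042,.14),S(50,368,.14)),((-.050,-.070,.166),S(338,190,.166)),((-.05,-.07,.166),T(357,233,.166))]
def w(p,P): c,s=np.cos(p[2]),np.sin(p[2]); return np.array([p[0]+c*P[0]-s*P[1],p[1]+s*P[0]+c*P[1]])
f=lambda p:np.concatenate([w(p,a)-b[:2] for a,b in L])
r=least_squares(f,[.5,0,-1.57],loss='soft_l1',f_scale=.004); p=r.x
print(p,np.degrees(p[2])); print((f(p)*1000).reshape(-1,2))
for nm,C in(('top',[T(110,172,.164),T(265,173,.164),T(263,287,.164),T(107,285,.164)]),('side',[S(238,247,.164),S(326,293,.164),S(232,400,.164),S(147,345,.164)])):
    C=np.array(C)[:,:2]; R=np.array([[np.cos(p[2]),np.sin(p[2])],[-np.sin(p[2]),np.cos(p[2])]])
    Q=(C-p[:2])@R.T; print(nm,Q*1000,Q.mean(0)*1000, 'world',C.mean(0),np.linalg.norm(np.roll(C,-1,0)-C,axis=1))
    rc=cv2.minAreaRect((Q*1000).astype(np.float32)); print(rc)
print('knob',w(p,(-.008,0)))
E
```

```text
[ 0.5716  0.0001 -1.5226] -87.24067904708548
[[ -1.5463   0.3735]
 [ -1.9512  -1.2712]
 [ 12.5542  -1.347 ]
 [  0.1697  -1.9177]
 [ -1.9459   0.0254]
 [ 11.7054  -0.2807]
 [  2.1884  -1.22  ]
 [-12.5238  20.0606]
 [ -0.9557   1.427 ]]
top [[-213.0162  -17.1077]
 [-108.3521  -24.2721]
 [-113.7657 -101.4949]
 [-218.5628  -93.7051]] [-163.4242  -59.145 ] world [0.5047 0.1605] [0.1049 0.0774 0.1051 0.0768]
((-163.472900390625, -59.20907211303711), (77.41233825683594, 105.08534240722656), 85.98990631103516)
side [[-109.9076  -24.6432]
 [-113.3278 -101.0755]
 [-221.7094  -95.4565]
 [-213.6288  -19.6738]] [-164.6434  -60.2123] world [0.5036 0.1617] [0.0765 0.1085 0.0762 0.1038]
((-165.5380859375, -60.06391143798828), (76.50682067871094, 108.52722930908203), 87.03221893310547)
knob [0.5713 0.0081]
```

```bash
python3 -m jog '0 0 -0.01 0 0 -8.4 0.3;0 0 -0.01 0 0 -8.4 0.3;0 0 -0.01 0 0 -8.4 0.3;0 0 -0.01 0 0 -8.4 0.3;0 0 -0.01 0 0 -8.4 0.3;0 0 -0.01 0 0 -8.4 0.3;0 0 -0.01 0 0 -8.4 0.3;0 0 -0.01 0 0 -8.4 0.3' 20
cat >> h.py <<'E'
RK=np.array([.5716,.0001,np.radians(-87.24)])
def setrk(p): global RK; RK=np.array(p)
def rk(P,p=None):
    p=RK if p is None else p; c,s=np.cos(p[2]),np.sin(p[2]); d=np.array(P)[...,:2]-p[:2]; return np.stack([c*d[...,0]+s*d[...,1],-s*d[...,0]+c*d[...,1]],-1)
def where():
    from scipy.spatial.transform import Rotation as R
    s=arm.read_state(); M=R.from_quat(s['ee_rot']).as_matrix()
    yaw=np.degrees(np.arctan2(M[1,1],M[0,1])-RK[2])-90
    print('rack xyz mm',np.round(rk(s['position'])*1000,1),round(s['position'][2]*1000,1),'yaw off',round((yaw+180)%360-180,2),'tilt',np.round(M[:,2],3),'F',np.round(s['wrist_force'],1),'w',round(s['grip_width'],4),round(s['grip_force'],1),'t',round(s['clock'],2))
E
python3 - <<'E'
from h import *
from scipy.optimize import least_squares
L=[((-.25,-.175),T(72,408,.14)),((0,-.175),T(437,385,.14)),((-.25,-.175),S(310,505,.14)),((0,-.175),S(494,247,.14)),((-.25,.042),S(50,368,.14)),((-.05,-.07),T(357,233,.166))]
A=np.array([a for a,b in L]);B=np.array([b[:2] for a,b in L])
r=least_squares(lambda p:(rk(B,p)-A).ravel(),RK); print(list(np.round(r.x,4)),(rk(B,r.x)-A)*1000)
open('h.py','a').write(f'RK=np.array({list(np.round(r.x,5))})\n')
print(rk(T(408,138,.202),r.x),rk(S(297,115,.202),r.x), 'gate end',rk(S(352,150,.176),r.x),rk(T(412,200,.176),r.x))
E
python3 -c 'from h import *;where()'
```

```text
clock: 0.9
position: [0.2376, -0.4957, 0.2718]
ee_rot: [0.687, 0.726, 0.0, -0.0]
wrist_force: [0.4, -0.4, -0.6]
grip_width: 0.0649
grip_force: 0.0
[np.float64(0.573), np.float64(0.0012), np.float64(-1.5171)] [[ 0.55486407  1.47397474]
 [-1.06955206  0.58487721]
 [-1.82513466 -0.1165356 ]
 [ 0.22486062  0.50999873]
 [-0.03744979 -2.17311869]
 [ 2.15241148 -0.27919601]]
[-0.00895627 -0.013854  ] [-0.00784596 -0.01306364] gate end [ 0.00266496 -0.05290858] [-0.00933678 -0.05176575]
rack xyz mm [ 478.2 -361.6] 271.8 yaw off 0.07 tilt [-0.     0.001 -1.   ] F [ 0.4 -0.4 -0.6] w 0.0649 0.0 t 0.9
```

```bash

python3 -m jog '0.03 0.022 0 0 0 0 0.5;0.03 0.022 0 0 0 0 0.5;0.03 0.022 0 0 0 0 0.5;0.03 0.022 0 0 0 0 0.5;0.03 0.022 0 0 0 0 0.5;0.03 0.022 0 0 0 0 0.5;0.03 0.022 0 0 0 0 0.5;0.03 0.022 0 0 0 0 0.5'
python3 -m jog '0.03 0.022 0 0 0 0 0.5;0.03 0.022 0 0 0 0 0.5;0.03 0.022 0 0 0 0 0.5;0.03 0.022 0 0 0 0 0.5;0.03 0.022 0 0 0 0 0.5;0.03 0.022 0 0 0 0 0.5;0.03 0.022 0 0 0 0 0.5;0 0 0 0 0 0 0.5'
python3 -c 'from h import *;where()'
```

```text
clock: 1.7
position: [0.4022, -0.2462, 0.2716]
ee_rot: [0.69, 0.724, 0.0, -0.0]
wrist_force: [-0.0, -0.2, 0.7]
grip_width: 0.0467
grip_force: 0.0
clock: 2.5
position: [0.5466, -0.0267, 0.271]
ee_rot: [0.688, 0.726, 0.001, -0.001]
wrist_force: [-0.5, 0.1, 1.0]
grip_width: 0.0463
grip_force: 0.0
rack xyz mm [ 26.5 -27.9] 271.0 yaw off -0.02 tilt [-0.001  0.002 -1.   ] F [-0.5  0.1  1. ] w 0.0463 0.0 t 2.5
```

```bash

python3 -m jog '0.018 0.008 0 0 0 0 0.5;0.017 0.007 0 0 0 0 0.5;0 0 0.02 0 0 0 0.5;0 0 0.02 0 0 0 0.5;0 0 0.02 0 0 0 0.5;0 0 0.015 0 0 0 0.5;0 0 0.012 0 0 0 0.5;0 0 0 0 0 0 0.5'
python3 -c 'from h import *;where()
im=snap("side","s1.png");cv2.imwrite("pics/s1c.png",cv2.resize(im[130:280,190:330,::-1],None,fx=4,fy=4,interpolation=cv2.INTER_CUBIC))'
```

```text
clock: 3.3
position: [0.5571, 0.005, 0.1829]
ee_rot: [0.69, 0.724, -0.001, -0.002]
wrist_force: [0.5, 0.4, -0.3]
grip_width: 0.0464
grip_force: 0.0
rack xyz mm [ -4.6 -15.7] 182.9 yaw off -0.3 tilt [-0.004  0.001 -1.   ] F [ 0.5  0.4 -0.3] w 0.0464 0.0 t 3.3
```

View pics/s1c.png

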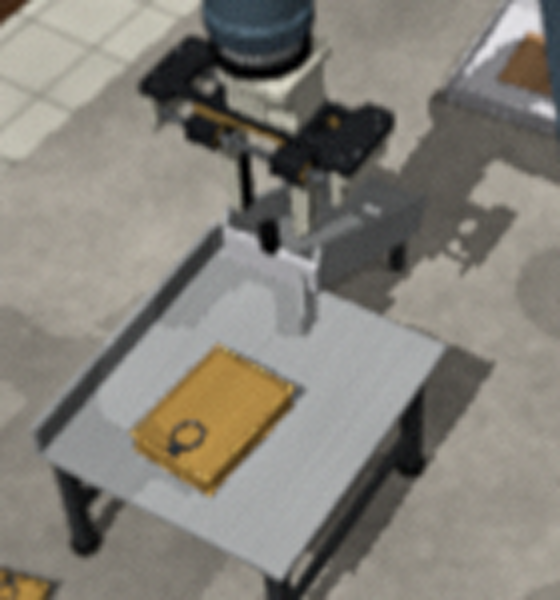

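The knob, at (268,237), sits between the two fingers at (245,190) and (303,205). I'll nudge 3 mm uphill and close.

```bash

python3 -m jog '0.003 0.002 0 0 0 0 0.5;0 0 0 0 0 0 1;0 0 0 0 0 0 1;0 0 0 0 0 0 1;0 0 0 0 0 0 1;0 0 0 0 0 0 1' 20
python3 -c 'from h import *;where()'
```

```text
clock: 3.95
position: [0.5605, 0.0084, 0.185]
ee_rot: [0.69, 0.724, 0.0, 0.0]
wrist_force: [0.1, 0.8, 0.2]
grip_width: 0.011
grip_force: 0.0
rack xyz mm [ -7.8 -12.2] 185.0 yaw off -0.28 tilt [ 0. -0. -1.] F [0.1 0.8 0.2] w 0.011 0.0 t 3.95
```

```bash

python3 -c 'from h import *
a=snap("side","s2.png")[165:255,225:300];b=snap("top","t2.png")[150:220,230:330]
f=lambda i,k:cv2.resize(i[:,:,::-1],None,fx=k,fy=k,interpolation=cv2.INTER_CUBIC)
a=f(a,5);b=f(b,4.2); o=np.zeros((450,800,3),np.uint8);o[:450,:375]=a;o[:294,376:796]=b;cv2.imwrite("pics/c2.png",o)
print(proj("side",[arm.read_state()["position"]]),proj("top",[arm.read_state()["position"]]))'
```

```text
[[257.17911321 189.29130944]] [[264.18416949 184.96039407]]
```

View pics/c2.png

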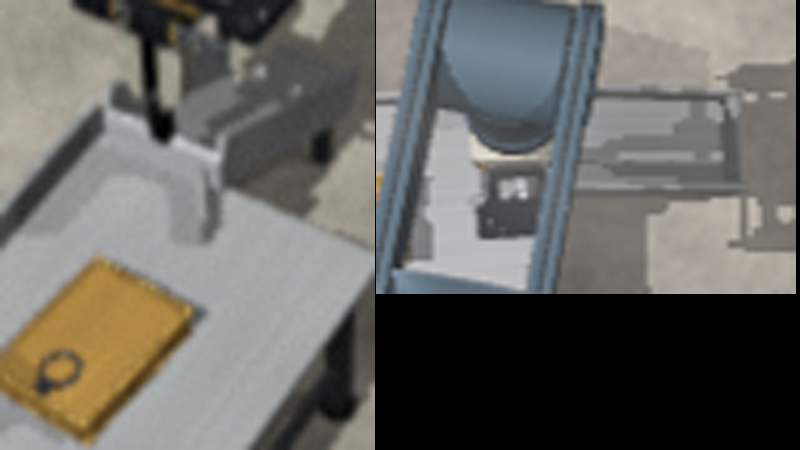

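```bash

python3 -m jog '0 0 0 0 0 0 1;0 0 0 0 0 0 1;0 0 0 0 0 0 1'
python3 -c 'from h import *;where()'
```

```text
clock: 4.35
position: [0.5604, 0.0084, 0.1848]
ee_rot: [0.69, 0.724, -0.0, -0.0]
wrist_force: [0.0, 0.7, 0.2]
grip_width: 0.0004
grip_force: 0.0
rack xyz mm [ -7.8 -12.2] 184.8 yaw off -0.28 tilt [-0.  0. -1.] F [0.  0.7 0.2] w 0.0004 0.0 t 4.35
```

```bash

python3 -c 'from h import *
o=[]
for n in("s1","s2"):
    i=cv2.imread(f"pics/{n}.png")[155:215,240:279]; i=cv2.resize(i,None,fx=10,fy=10,interpolation=cv2.INTER_LANCZOS4); o.append(np.clip(i.astype(float)*1.6,0,255).astype(np.uint8))
cv2.imwrite("pics/c3.png",np.hstack(o))
for P in([.5571,.005,.1829],[.5604,.0084,.1848]):print(proj("side",[P])-[240,155])'
```

```text
[[18.62913605 34.48587302]]
[[17.16615083 34.32036632]]
```

View pics/c3.png

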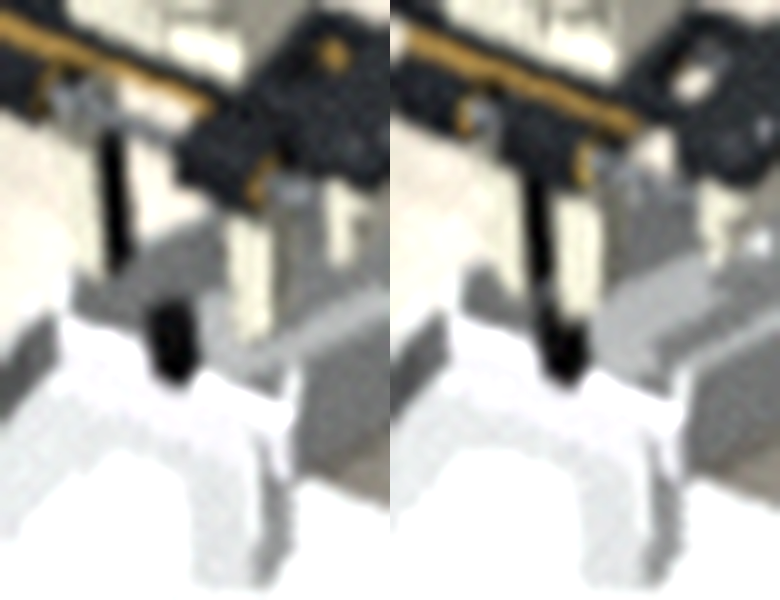

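```bash

python3 -c 'from h import *
c,s=np.cos(RK[2]),np.sin(RK[2]);X=np.array([c,s,0]);Y=np.array([-s,c,0])
for P,w in(([.5571,.005,.1829],23),([.5604,.0084,.1848],0)):
  P=np.array(P)
  for y in(-w-17,-w,w,w+17):print(y,[np.round((proj("side",[P+Y*y/1000+X*x/1000])[0]-[240,155])*10) for x in(-8,8)])
kb=np.array([*RK[:2],0])
for z in(.176,.202): print("knob",[np.round((proj("side",[kb+X*x-Y*.0135+[0,0,z]])[0]-[240,155])*10) for x in(-.017,-.008,.001)])'
```

```text
-40 [array([278., 406.]), array([304., 374.])]
-23 [array([233., 386.]), array([259., 355.])]
23 [array([114., 335.]), array([140., 304.])]
40 [array([ 70., 316.]), array([ 97., 285.])]
-17 [array([203., 378.]), array([229., 347.])]
0 [array([158., 359.]), array([185., 328.])]
0 [array([158., 359.]), array([185., 328.])]
17 [array([114., 340.]), array([141., 309.])]
knob [array([161., 381.]), array([176., 363.]), array([191., 346.])]
knob [array([157., 326.]), array([172., 308.]), array([187., 291.])]
```

The fingertips show about 20 mm higher than the reported TCP, so they closed above the knob. I'll probe down gently while closed to check.

```bash

python3 -m jog '0 0 0.002 0 0 0 1;0 0 0 0 0 0 1'
python3 -m jog '0 0 0.0015 0 0 0 1;0 0 0 0 0 0 1'
python3 -m jog '0 0 0.0015 0 0 0 1;0 0 0 0 0 0 1'
```

```text
clock: 4.55
position: [0.5602, 0.0084, 0.1825]
ee_rot: [0.69, 0.724, -0.0, -0.0]
wrist_force: [-0.7, -0.3, -0.1]
grip_width: 0.0006
grip_force: 0.0
clock: 4.75
position: [0.5603, 0.0084, 0.1811]
ee_rot: [0.69, 0.724, -0.0, -0.0]
wrist_force: [0.2, -0.4, 0.2]
grip_width: 0.0004
grip_force: 0.0
clock: 4.95
position: [0.5603, 0.0084, 0.1796]
ee_rot: [0.69, 0.724, -0.0, -0.0]
wrist_force: [0.8, -0.4, -0.7]
grip_width: 0.0003
grip_force: 0.0
```

```bash

python3 -m jog '0 0 0.002 0 0 0 1;0 0 0 0 0 0 1'|grep -E "pos|wrist"
python3 -m jog '0 0 0.002 0 0 0 1;0 0 0 0 0 0 1'|grep -E "pos|wrist"
python3 -m jog '0 0 0.002 0 0 0 1;0 0 0 0 0 0 1'|grep -E "pos|wrist"
```

```text
position: [0.5602, 0.0084, 0.1776]
wrist_force: [0.3, -0.0, -0.1]
position: [0.5603, 0.0084, 0.1756]
wrist_force: [-0.6, 0.2, 0.5]
position: [0.5615, 0.0084, 0.1754]
wrist_force: [-1.0, 1.2, 6.9]
```

```bash

python3 -m jog '0 0 -0.008 0 0 0 0.5;0 0 0 0 0 0 0.5;0 0 0 0 0 0 0.5;0 0 0 0 0 0 0.5;0 0 0 0 0 0 0.5;0 0 0 0 0 0 0.5;0 0 0 0 0 0 0.5'
python3 -m jog '0 0 0.006 0 0 0 0.5;0 0 0.002 0 0 0 0.5;0 0 0.002 0 0 0 0.5;0 0 0 0 0 0 0.5'|grep -E "pos|wrist"
python3 -c 'from h import *;where()
b=cv2.imread("pics/s2.png"); im=snap("side","s3.png")[155:215,240:279,::-1]; cv2.imwrite("pics/s3c.png",np.clip(cv2.resize(im,None,fx=10,fy=10,interpolation=cv2.INTER_LANCZOS4)*1.6,0,255).astype(np.uint8))'
```

```text
clock: 6.25
position: [0.5603, 0.0084, 0.1817]
ee_rot: [0.69, 0.724, -0.0, -0.0]
wrist_force: [0.1, 0.5, 0.4]
grip_width: 0.0458
grip_force: 0.0
position: [0.5601, 0.0084, 0.1714]
wrist_force: [0.8, 0.0, 0.2]
rack xyz mm [ -7.9 -12.5] 171.4 yaw off -0.27 tilt [-0.001  0.    -1.   ] F [0.8 0.  0.2] w 0.0468 0.0 t 6.65
```

View pics/s3c.png

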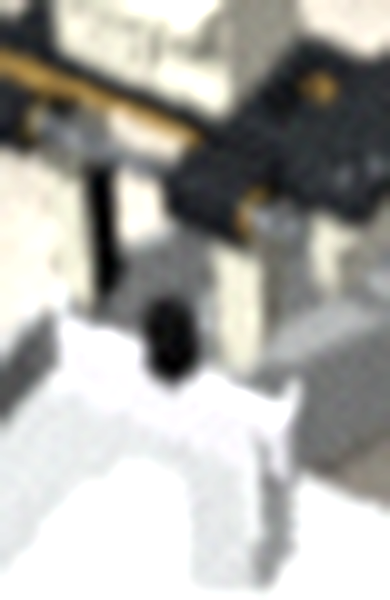

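Confirmed: the true tip is about 26 mm above the reading. The knob, at (172,340), is centred between the fingers. I'll lower 16 mm and grip.

```bash

python3 -m jog '0 0 0.008 0 0 0 0.5;0 0 0.005 0 0 0 0.5;0 0 0.003 0 0 0 0.5;0 0 0 0 0 0 0.5'|grep -E "pos|wrist"
python3 -m jog '0 0 0 0 0 0 1;0 0 0 0 0 0 1;0 0 0 0 0 0 1;0 0 0 0 0 0 1;0 0 0 0 0 0 1' 20
python3 -c 'from h import *;where()'
```

```text
position: [0.5599, 0.0084, 0.155]
wrist_force: [-0.9, -1.1, 0.1]
clock: 7.6
position: [0.5606, 0.0083, 0.1561]
ee_rot: [0.69, 0.724, 0.0, 0.0]
wrist_force: [-0.5, 0.2, 0.4]
grip_width: 0.0175
grip_force: 20.0
rack xyz mm [ -7.7 -12. ] 156.1 yaw off -0.28 tilt [ 0. -0. -1.] F [-0.5  0.2  0.4] w 0.0175 20.0 t 7.6
```

```bash

python3 -m jog '0 -0.01 0 0 0 0 1;0 -0.015 0 0 0 0 1;0 -0.015 0 0 0 0 1;0 -0.015 0 0 0 0 1;0 -0.015 0 0 0 0 1;0 -0.01 0 0 0 0 1;0 -0.004 0 0 0 0 1;0 0 0 0 0 0 1'
python3 -m jog '0 -0.002 0 0 0 0 1;0 0 0 0 0 0 1'|grep -E "pos|wrist"
python3 -m jog '0 -0.002 0 0 0 0 1;0 0 0 0 0 0 1'|grep -E "pos|wrist"
python3 -c 'from h import *;where()'
```

```text
clock: 8.4
position: [0.4757, 0.0037, 0.156]
ee_rot: [0.69, 0.724, -0.001, 0.0]
wrist_force: [-0.6, -4.3, 1.6]
grip_width: 0.0175
grip_force: 20.0
position: [0.475, 0.0036, 0.156]
wrist_force: [0.2, -5.8, 1.7]
position: [0.4739, 0.0036, 0.1561]
wrist_force: [3.5, -4.8, -0.9]
rack xyz mm [ -7.7 -98.8] 156.1 yaw off -0.28 tilt [ 0.002 -0.001 -1.   ] F [ 3.5 -4.8 -0.9] w 0.0173 20.0 t 8.8
```

```bash

python3 -m jog '0 -0.002 0 0 0 0 1;0 0 0 0 0 0 1'|grep -E "pos|wrist"
python3 -m jog '0 -0.002 0 0 0 0 1;0 0 0 0 0 0 1'|grep -E "pos|wrist"
python3 -c 'from h import *;where()'
```

```text
position: [0.4739, 0.0036, 0.1561]
wrist_force: [10.4, -4.7, -6.0]
position: [0.4739, 0.0035, 0.1561]
wrist_force: [16.4, -3.5, -10.6]
rack xyz mm [ -7.6 -98.9] 156.1 yaw off -0.31 tilt [ 0.01 -0.   -1.  ] F [ 16.4  -3.5 -10.6] w 0.0177 20.0 t 9.2
```

```bash

python3 -m jog '0 0.004 0 0 0 0 1;0 0 0 0 0 0 0.5;0 0 0 0 0 0 0.5;0 0 0 0 0 0 0.5;0 0 0 0 0 0 0.5;0 0 -0.02 0 0 0 0.5;0 0 -0.03 0 0 0 0.5;0 0 -0.02 0 0 0 0.5'
python3 - <<'E'
from h import *
where(); print(np.round(arm.read_state()['joint_positions'],2))
for C in([T(110,172,.164),T(265,173,.164),T(263,287,.164),T(107,285,.164)],[S(238,247,.164),S(326,293,.164),S(232,400,.164),S(147,345,.164)]):
    Q=rk(np.array(C))*1000; print(np.round(Q), cv2.minAreaRect(Q.astype(np.float32)))
E
```

```text
clock: 10.0
position: [0.4727, 0.0043, 0.2274]
ee_rot: [0.69, 0.724, 0.0, 0.0]
wrist_force: [0.2, 0.3, 0.8]
grip_width: 0.0459
grip_force: 0.0
rack xyz mm [  -8.4 -100. ] 227.4 yaw off -0.27 tilt [ 0.001  0.    -1.   ] F [0.2 0.3 0.8] w 0.0459 0.0 t 10.0
[-0.23  0.09  1.65  0.    1.4  -0.28]
[[-212.  -17.]
 [-107.  -25.]
 [-113. -102.]
 [-218.  -94.]] ((-162.7369384765625, -59.74352264404297), (77.41234588623047, 105.08534240722656), 85.67323303222656)
[[-109.  -25.]
 [-113. -102.]
 [-221.  -96.]
 [-213.  -20.]] ((-164.8068084716797, -60.58692932128906), (76.50682830810547, 108.5272216796875), 86.71553802490234)
```

```bash

python3 -m jog '0.039 -0.006 0 0 0 0 0.5;0.039 -0.006 0 0 0 0 0.5;0.039 -0.006 0 0 0 0 0.5;0.039 -0.006 0 0 0 0 0.5;0 0 0 0 0 8.2 0.5;0 0 0 0 0 8.2 0.5;0 0 0 0 0 8.2 0.5;0 0 0 0 0 8.2 0.5'
python3 -m jog '0 0 0 0 0 8.2 0.5;0 0 0 0 0 8.2 0.5;0 0 0 0 0 8.2 0.5;0 0 0 0 0 8.2 0.5;0 0 0 0 0 8.2 0.5;0 0 0 0 0 8.2 0.5;0 0 0 0 0 8 0.5;0 0 0 0 0 0 0.5'
python3 -c 'from h import *;where()'
```

```text
clock: 10.8
position: [0.4405, 0.1591, 0.2258]
ee_rot: [0.867, 0.498, -0.0, -0.0]
wrist_force: [-0.2, -0.7, -0.5]
grip_width: 0.0459
grip_force: 0.0
clock: 11.6
position: [0.4406, 0.1588, 0.2258]
ee_rot: [1.0, 0.024, -0.0, -0.0]
wrist_force: [0.0, 0.1, -1.0]
grip_width: 0.0466
grip_force: 0.0
rack xyz mm [-164.5 -123.8] 225.8 yaw off -90.34 tilt [-0.  0. -1.] F [ 0.   0.1 -1. ] w 0.0466 0.0 t 11.6
```

```bash

python3 -m jog '0 0 0.03 0 0 0.3 0.5;0 0 0.03 0 0 0 0.5;0 0 0.025 0 0 0 0.5;0 0 0.01 0 0 0 0.5;0 0 0.006 0 0 0 0.5;0 0 0.003 0 0 0 0.5;0 0 0 0 0 0 0.5'
python3 -m jog '0.01 0 0 0 0 0 0.5;0.01 0 0 0 0 0 0.5;0.01 0 0 0 0 0 0.5;0.01 0 0 0 0 0 0.5;0.01 0 0 0 0 0 0.5;0 0 0 0 0 0 0.5'
python3 -c 'from h import *;where()'
```

```text
clock: 12.3
position: [0.4415, 0.1588, 0.1225]
ee_rot: [1.0, 0.022, 0.001, -0.0]
wrist_force: [0.0, 0.9, 0.1]
grip_width: 0.0465
grip_force: 0.0
clock: 12.9
position: [0.4926, 0.1608, 0.1218]
ee_rot: [1.0, 0.022, 0.0, -0.0]
wrist_force: [1.0, -0.1, -0.1]
grip_width: 0.0461
grip_force: 0.0
rack xyz mm [-163.7  -71.7] 121.8 yaw off -90.6 tilt [ 0.001  0.    -1.   ] F [ 1.  -0.1 -0.1] w 0.0461 0.0 t 12.9
```

```bash

python3 -m jog '0.009 0 0 0 0 -0.6 0.5;0.009 0 0 0 0 0 0.5;0.008 0 0 0 0 0 0.5;0 0 0 0 0 0 0.5'|grep -E "pos|wrist"
python3 -m jog '0.002 0 0 0 0 0 0.5;0 0 0 0 0 0 0.5'|grep -E "pos|wrist"
python3 -m jog '0.002 0 0 0 0 0 0.5;0 0 0 0 0 0 0.5'|grep -E "pos|wrist"
python3 -c 'from h import *;where();im=snap("side","s4.png");cv2.imwrite("pics/s4c.png",cv2.resize(im[130:280,190:330,::-1],None,fx=4,fy=4,interpolation=cv2.INTER_CUBIC))'
```

```text
position: [0.5182, 0.1622, 0.1219]
wrist_force: [-0.7, -0.1, -0.1]
position: [0.5189, 0.1623, 0.1218]
wrist_force: [-0.7, 0.6, 0.4]
position: [0.5209, 0.1624, 0.1219]
wrist_force: [0.1, -1.1, 0.2]
rack xyz mm [-163.8  -43.4] 121.9 yaw off -89.97 tilt [ 0.  0. -1.] F [ 0.1 -1.1  0.2] w 0.0463 0.0 t 13.7
```

View pics/s4c.png

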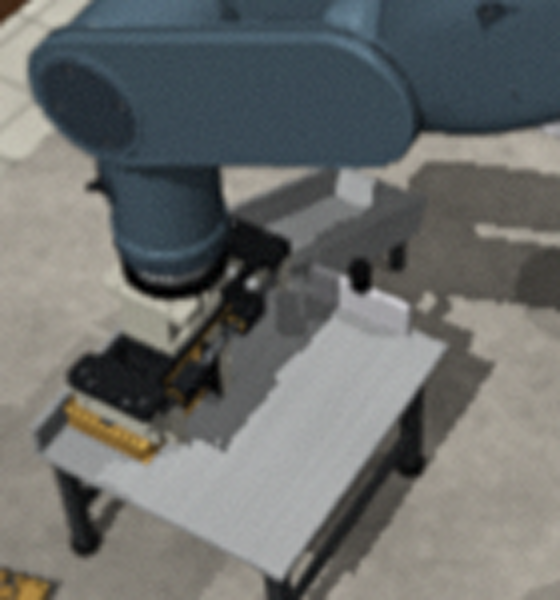

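The tin's rear edge (67,402)–(155,458) lies just short of the fence. The gate is open, with the knob at (360,275). I'll keep pushing until contact.

```bash

for i in 1; do :; done
python3 -m jog '0.002 0 0 0 0 0 0.5;0 0 0 0 0 0 0.5'|grep -E "pos|wrist"
python3 -m jog '0.002 0 0 0 0 0 0.5;0 0 0 0 0 0 0.5'|grep -E "pos|wrist"
python3 -m jog '0.002 0 0 0 0 0 0.5;0 0 0 0 0 0 0.5'|grep -E "pos|wrist"
```

```text
position: [0.5218, 0.1625, 0.1218]
wrist_force: [-4.1, -1.0, 3.7]
position: [0.5217, 0.1624, 0.1217]
wrist_force: [-10.4, -2.1, 6.7]
position: [0.5216, 0.1624, 0.1217]
wrist_force: [-15.5, -2.5, 11.6]
```

```bash

python3 -m jog '-0.01 0 0 0 0 0 0.5;-0.01 0 0 0 0 0 0.68;0 0 -0.03 0 0 0 0.68;0 0 -0.03 0 0 0 0.68;0 0 -0.02 0 0 0 0.68;0 0 0 0 0 -8.2 0.68;0 0 0 0 0 -8.2 0.68;0 0 0 0 0 -8.2 0.68'
python3 -m jog '0 0 0 0 0 -8.2 0.68;0 0 0 0 0 -8.2 0.68;0 0 0 0 0 -8.2 0.68;0 0 0 0 0 -8.2 0.68;0 0 0 0 0 -8.2 0.68;0 0 0 0 0 -8.2 0.68;0 0 0 0 0 -8.2 0.68;0 0 0 0 0 -8 0.68'
python3 -c 'from h import *;where()'
```

```text
clock: 15.15
position: [0.5072, 0.1617, 0.2022]
ee_rot: [0.97, 0.242, 0.001, 0.0]
wrist_force: [1.1, 0.4, -0.3]
grip_width: 0.0296
grip_force: 0.0
clock: 15.95
position: [0.5071, 0.1617, 0.2019]
ee_rot: [0.686, 0.728, 0.001, 0.0]
wrist_force: [-0.3, -0.9, 0.3]
grip_width: 0.0296
grip_force: 0.0
rack xyz mm [-163.7  -57.2] 201.9 yaw off 0.35 tilt [ 0.001  0.    -1.   ] F [-0.3 -0.9  0.3] w 0.0296 0.0 t 15.95
```

```bash

python3 -m jog '0.026 0.02 0 0 0 0.3 0.68;0.026 0.02 0 0 0 0 0.68;0.026 0.019 0 0 0 0 0.68;0 0 0.03 0 0 0 0.68;0 0 0.03 0 0 0 0.68;0 0 0.013 0 0 0 0.68;0 0 0.007 0 0 0 0.68;0 0 0 0 0 0 0.68'
python3 -c 'from h import *;where();im=snap("side","s5.png");cv2.imwrite("pics/s5c.png",cv2.resize(im[150:280,180:310,::-1],None,fx=4.5,fy=4.5,interpolation=cv2.INTER_CUBIC))'
```

```text
clock: 16.75
position: [0.5617, 0.2423, 0.1216]
ee_rot: [0.69, 0.724, -0.0, -0.0]
wrist_force: [0.2, 0.7, 1.1]
grip_width: 0.0295
grip_force: 0.0
rack xyz mm [-241.3    1.7] 121.6 yaw off -0.3 tilt [-0. -0. -1.] F [0.2 0.7 1.1] w 0.0295 0.0 t 16.75
```

View pics/s5c.png

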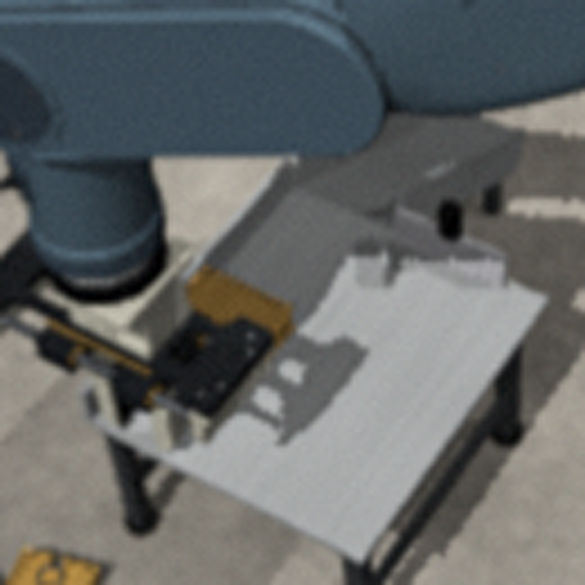

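The tin's front end, (190,275)–(290,325), lies lengthways along the fence, with the fingers behind it. Pushing now.

```bash

python3 -m jog '-0.01 0 0 0 0 -0.3 0.68;-0.012 0 0 0 0 0 0.68;-0.012 0 0 0 0 0 0.68;-0.012 0 0 0 0 0 0.68;-0.012 0 0 0 0 0 0.68;-0.012 0 0 0 0 0 0.68;-0.012 0 0 0 0 0 0.68;-0.012 0 0 0 0 0 0.68'
python3 -c 'from h import *;where()'
python3 -m jog '-0.012 0 0 0 0 0 0.68;-0.012 0 0 0 0 0 0.68;-0.01 0 0 0 0 0 0.68;-0.01 0 0 0 0 0 0.68;-0.01 0 0 0 0 0 0.68;-0.01 0 0 0 0 0 0.68;-0.01 0 0 0 0 0 0.68;0 0 0 0 0 0 0.68'
python3 -c 'from h import *;where()'
```

```text
clock: 17.6
position: [0.5669, 0.1475, 0.1219]
ee_rot: [0.688, 0.726, -0.0, -0.0]
wrist_force: [0.4, 0.3, 0.3]
grip_width: 0.0297
grip_force: 0.3
rack xyz mm [-146.4    1.8] 121.9 yaw off 0.01 tilt [-0. -0. -1.] F [0.4 0.3 0.3] w 0.0297 0.3 t 17.6
clock: 18.4
position: [0.5711, 0.0733, 0.1218]
ee_rot: [0.688, 0.726, -0.0, 0.0]
wrist_force: [0.9, 1.0, 0.3]
grip_width: 0.0297
grip_force: 0.0
rack xyz mm [-72.1   1.9] 121.8 yaw off -0.05 tilt [ 0.    -0.001 -1.   ] F [0.9 1.  0.3] w 0.0297 0.0 t 18.4
```

```bash

python3 -m jog '-0.006 0 0 0 0 0 0.68;-0.006 0 0 0 0 0 0.68;-0.006 0 0 0 0 0 0.68;-0.004 0 0 0 0 0 0.68;0 0 0 0 0 0 0.68;0 0 0 0 0 0 0.68;0 0 0 0 0 0 0.68;0 0 0 0 0 0 0.68'
python3 - <<'E'
from h import *
where()
c,s=np.cos(RK[2]),np.sin(RK[2]);X=np.array([c,s,0]);Y=np.array([-s,c,0]);O=np.array([RK[0],RK[1],0])
a=np.radians(28)
def W(x,y,z):return O+X*x+Y*y+np.array([0,0,z])
def slope(d,y,h):return W(d*np.cos(a)+h*np.sin(a),y,.14-d*np.sin(a)+h*np.cos(a))
for n in('top','side'):
    im=snap(n,n+'6.png')
    m=cv2.inRange(cv2.cvtColor(im,cv2.COLOR_RGB2HSV),(10,100,50),(30,255,255))
    k,l,st,ce=cv2.connectedComponentsWithStats(m)
    print(n,[(st[i].tolist(),ce[i].round().tolist()) for i in range(1,k) if st[i,4]>80])
    for nm,q in(('expected lid on slope',[slope(d,y,.024) for d,y in((.099,-.038),(.099,.038),(.205,.038),(.205,-.038))]),('lid still on deck',[W(x,y,.164) for x,y in((-.053,-.034),(-.053,.042),(.053,.042),(.053,-.034))])):
        print(nm,proj(n,q).round().tolist())
E
```

```text
clock: 19.2
position: [0.572, 0.053, 0.1219]
ee_rot: [0.688, 0.726, -0.0, -0.0]
wrist_force: [-0.4, 0.2, -0.7]
grip_width: 0.03
grip_force: 0.0
rack xyz mm [-51.7   1.8] 121.9 yaw off 0.04 tilt [-0. -0. -1.] F [-0.4  0.2 -0.7] w 0.03 0.0 t 19.2
top [([0, 0, 205, 8, 915], [75.0, 2.0]), ([431, 0, 129, 4, 217], [510.0, 1.0]), ([172, 173, 23, 19, 276], [183.0, 182.0]), ([289, 173, 27, 20, 461], [302.0, 183.0]), ([377, 179, 23, 17, 240], [389.0, 186.0]), ([153, 204, 45, 43, 923], [175.0, 225.0])]
expected lid on slope [[293.0, 193.0], [291.0, 173.0], [315.0, 174.0], [316.0, 193.0]]
lid still on deck [[253.0, 192.0], [251.0, 172.0], [280.0, 170.0], [281.0, 191.0]]
side [([219, 41, 91, 62, 488], [271.0, 66.0]), ([0, 111, 209, 185, 2576], [96.0, 206.0]), ([265, 174, 25, 14, 133], [278.0, 179.0]), ([533, 197, 27, 103, 1594], [550.0, 257.0]), ([175, 272, 27, 28, 479], [188.0, 285.0]), ([199, 297, 54, 46, 1717], [226.0, 319.0])]
expected lid on slope [[281.0, 187.0], [262.0, 179.0], [276.0, 173.0], [294.0, 180.0]]
lid still on deck [[256.0, 205.0], [236.0, 196.0], [254.0, 177.0], [273.0, 184.0]]
```

The tin is at the bottom of the chute: the top blob covers u 289–315, v 173–192, as expected. Next I'll shut the gate.

```bash

python3 -m jog '0.005 0 -0.02 0 0 0 0.5;0 0 -0.03 0 0 0 0.5;0 0 -0.035 0 0 0 0.5;-0.012 -0.025 0 0 0 0 0.5;-0.012 -0.025 0 0 0 0 0.5;-0.012 -0.025 0 0 0 0 0.5;-0.013 -0.026 0 0 0 0 0.5;0 0 0 0 0 0 0.5'
python3 -c 'from h import *;where()'
```

```text
clock: 20.1
position: [0.471, 0.0027, 0.2071]
ee_rot: [0.688, 0.726, -0.001, -0.0]
wrist_force: [-1.0, 0.4, 0.3]
grip_width: 0.0465
grip_force: 0.0
rack xyz mm [  -6.9 -101.7] 207.1 yaw off -0.04 tilt [-0.001 -0.001 -1.   ] F [-1.   0.4  0.3] w 0.0465 0.0 t 20.1
```

```bash

python3 -m jog '0.001 0.002 0.02 0 0 0 0.5;0 0 0.02 0 0 0 0.5;0 0 0.01 0 0 0 0.5;0 0 0 0 0 0 1;0 0 0 0 0 0 1;0 0 0 0 0 0 1;0 0 0 0 0 0 1;0 0 0 0 0 0 1' 20
python3 -c 'from h import *;where()'
```

```text
clock: 20.9
position: [0.4759, 0.0045, 0.1576]
ee_rot: [0.688, 0.726, 0.0, 0.0]
wrist_force: [-0.3, 0.5, 2.1]
grip_width: 0.0177
grip_force: 20.0
rack xyz mm [ -8.4 -96.8] 157.6 yaw off 0.03 tilt [ 0.001 -0.    -1.   ] F [-0.3  0.5  2.1] w 0.0177 20.0 t 20.9
```

Gripped. Sliding it shut, 98 mm.

```bash

python3 -m jog '0 0.01 0 0 0 0 1;0 0.015 0 0 0 0 1;0 0.015 0 0 0 0 1;0 0.015 0 0 0 0 1;0 0.015 0 0 0 0 1;0 0.015 0 0 0 0 1;0 0.009 0 0 0 0 1;0 0 0 0 0 0 1'
python3 -m jog '0 0.002 0 0 0 0 1;0 0 0 0 0 0 1'|grep -E "pos|wrist"
python3 -m jog '0 0.002 0 0 0 0 1;0 0 0 0 0 0 1'|grep -E "pos|wrist"
python3 -m jog '0 0.002 0 0 0 0 1;0 0 0 0 0 0 1'|grep -E "pos|wrist"
python3 -c 'from h import *;where()'
```

```text
clock: 21.7
position: [0.5722, 0.0099, 0.1576]
ee_rot: [0.688, 0.726, 0.001, 0.001]
wrist_force: [1.4, 0.2, 4.6]
grip_width: 0.0174
grip_force: 20.0
position: [0.5727, 0.0099, 0.1576]
wrist_force: [0.9, 1.5, 3.6]
position: [0.5738, 0.01, 0.1576]
wrist_force: [-2.9, 0.3, 6.5]
position: [0.5737, 0.01, 0.1575]
wrist_force: [-8.1, -0.4, 10.7]
rack xyz mm [-8.7  1.2] 157.5 yaw off 0.03 tilt [-0.003 -0.    -1.   ] F [-8.1 -0.4 10.7] w 0.0175 20.0 t 22.3
```

End stop reached, exactly 100 mm from the open stop. I'll release and back away.

```bash

python3 -m jog '0 -0.003 0 0 0 0 1;0 0 0 0 0 0 0.5;0 0 0 0 0 0 0.5;0 0 0 0 0 0 0.5;0 0 0 0 0 0 0.5;0 0 0 0 0 0 0.5;0 0 -0.03 0 0 0 0.5;0 0 -0.03 0 0 0 0.5'
python3 -m jog '0 0 -0.03 0 0 0 0.5;0.03 -0.03 -0.02 0 0 0 0.5;0.04 -0.03 0 0 0 0 0.5;0.04 -0.03 0 0 0 0 0.5;0.04 -0.03 0 0 0 0 0.5;0.04 -0.03 0 0 0 0 0.5;0 0 0 0 0 0 0.5;0 0 0 0 0 0 0.5'
python3 - <<'E'
from h import *
where()
b={'top':(280,165,325,200),'side':(250,165,300,195)}
for n in b:
    im=snap(n,n+'7.png'); u0,v0,u1,v1=b[n]
    m=cv2.inRange(cv2.cvtColor(im,cv2.COLOR_RGB2HSV),(10,100,50),(30,255,255))[v0:v1,u0:u1]
    p=np.argwhere(m); print(n,len(p),p.min(0)+[v0,u0] if len(p) else '',p.max(0)+[v0,u0] if len(p) else '')
    c=np.array([*RK[:2],0]); k=proj(n,[c+[np.sin(.0)-.008*np.cos(RK[2]),-.008*np.sin(RK[2]),.195]])[0].round().astype(int)
    g=im[k[1]-12:k[1]+13,k[0]-12:k[0]+13].mean(2); q=np.argwhere(g<50)
    print('knob expect',k,'dark blob',q.mean(0)[::-1]-12+k if len(q) else None,len(q))
E
```

```text
clock: 23.1
position: [0.5716, 0.0099, 0.2164]
ee_rot: [0.688, 0.726, -0.001, -0.001]
wrist_force: [0.8, -0.1, -0.2]
grip_width: 0.0465
grip_force: 0.0
clock: 23.9
position: [0.4119, 0.1921, 0.2673]
ee_rot: [0.687, 0.727, 0.0, 0.001]
wrist_force: [-0.1, -0.4, 0.1]
grip_width: 0.0465
grip_force: 0.0
rack xyz mm [-199.2 -150.6] 267.3 yaw off 0.2 tilt [ 0.001 -0.    -1.   ] F [-0.1 -0.4  0.1] w 0.0465 0.0 t 23.9
top 473 [173 288] [192 314]
knob expect [264 181] dark blob None 0
side 78 [175 276] [186 289]
knob expect [254 186] dark blob [253.30808081 185.78787879] 198
```

```bash
python3 -c 'from bench import arm;print(arm.sign_off())'
```

```text
the job is handed in; nothing more can be done
None
```

I handed the job in at about 24 s. By image measurement the tin lies at the bottom of the chute against the stop, plain end first, and the gate is shut on its end stop; sign-off gave no verdict.

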